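# Find and release the latched mode key

### The arm

A 6-joint arm with a two-finger parallel gripper is mounted at the origin on a cart in front of the work surface, level with it; the furniture and walls round the work are solid. World frame = base frame: x ahead of the robot, y to its left, z up, the work surface at z = 0. Lengths are in mm, angles in rad, forces in N, time in s.
With the tool pointing down it reaches from about 400 to 925 mm from the base axis. Payload 12.5 kg.
Tool frame: the origin (TCP) lies at the very end of the fingers, on their centre line; the grasp point (between the pads) lies env.grip_point_offset behind it (env.grip_point_offset is the distance from the TCP to the grasp point, in mm); y points along the fingers, z is the direction in which the jaws open and shut, and the axes are right-handed (so a half turn about y gives the same grasp; the last joint's range is limited). The gripper opens to 95 mm and grips with 3 to 60 N. Pads are 20 mm wide; open, the fingers measure 119 mm over their backs; the gripper's body (75 mm by 180 mm) begins 59 mm behind the grasp point.
Start: joints at [1.081, 0.491, 1.559, -0, 1.092, -0.106], TCP at [234.014, 579.555, 214.661] pointing down, gripper open.
Joint ranges: [-3.1, 3.1], [-0.84, 2.19], [0.05, 2.79], [-1.13, 4.28], [0.06, 2.93], [-2.69, 2.69]. Speed limits (rad/s): [2.22, 2.22, 2.79, 3.14, 3.14, 3.14].

### API

Orientations are given as [roll, pitch, yaw] about the fixed x, y, z axes, in that order (R = Rz(yaw) Ry(pitch) Rx(roll)).
In Python, from cell import readout, read_camera, env, nets gives the robot as it stands.
- The arm moves only by the tool apply_moves, never from a script. Its argument "increments" is a list of rows, each a list of 3 entries, a list of its own where there are three numbers: the shift along the tool's x, y, z in cm, then the turn, a rotation vector about the tool's x, y, z in degrees, then the finger opening in cm, from 0 to 9.51. A call has exactly 5 rows; each row shifts and turns the pose as measured when the row begins, along the tool's axes as they then stand; what a row does not reach is not made up. A row lasts 1/8 s, in which the tool goes at most 62.5 mm and 10.7 degrees, less where a joint would pass 70% of its speed; a pose out of reach is approached as far as the arm can. A call with a gripper value outside its range is refused whole. The fingers move at their own pace and stop on an object; the grip force is fixed at half the most. Time passes only in rows, so rows that do not move let the fingers close, or fill a call up. It gives the time, the measured TCP pose, the force and the opening at its end, in the units of the state.
- readout.state(): the state, without advancing time (a new reading comes with each control period).
- read_camera(name): name is "scene" or "top" or "wrist"; returns a dict with "img" (480x640x3 uint8, red, green, blue), "vfov" (degrees; the focal length in pixels is half the picture's height over the tangent of half this angle, whatever the lens; pixels are square), "cx", "cy" (the principal point, pixels), "distortion" ([k1, k2, p1, p2, k3] as OpenCV has them; the pictures are not rectified), "rvec" (rotation vector, rad) and "tvec" (3), from world to camera coordinates, as OpenCV has them; the wrist camera has in their place "mount" (4x4, takes a point from camera to tool coordinates, whose origin is the TCP and whose axes are the tool frame's). Camera axes: x right, y down, z forward; pixel columns grow to the right and rows downward; lengths in mm; the calibration is good to about 2 mm. A picture is of the moment at which its call begins: read the wrist's pose just before it. There is no depth.
- env.job_done(): hands the job in, once; it reports no verdict.
Trained networks look in a picture, given as the dict that the camera call returned (one of the last four; its "shot" number tells which), for a name from the list of things; names that differ only in an ending like _2 or _b are one class to them, and where a whole thing is asked for, a point or a joint stands for the part that bears it (a point fixed in the world has none). Each returns a list of dicts, best first, with "confidence" (0 to 1); they miss things now and then, are a little off and sometimes report something else, mostly with a low value. They report only what shows in the picture. A call takes as long as a camera call.
- nets.look_for(picture, thing): "point" ([x, y, z] in mm, in the coordinates of the camera as it stood for that picture, good to about 4 mm: the middle of the surface that is visible of it).
- nets.mark_of(picture, thing): "point" ([x, y, z] in mm, in the coordinates of the camera as it stood for that picture, good to about 4 mm: a listed point, or the origin of a listed thing).
The state is a dict: "t": time; "joints": joint angles; "qvel": joint speeds; "tau": joint torques, N m; "eef_pos": TCP position; "tcp_rot": TCP orientation; "ft_force": force on the tool from outside, world axes, zero at the start; "moment": the same for the moment, N m; "opening": opening from 0.0 (shut) to 1.0 (fully open).
Only numpy, scipy, OpenCV 4.12 (cv2) and the standard library are available. Lean on these libraries where they do the work, as an engineer would, in place of code of your own. Each camera call takes 0.05 s, during which the arm holds its last target. There are 200 camera calls.

### The job

One of the four identical keys on the mode-key unit was left latched down. With closed fingers tap every key lightly, one after the other from left to right, without pressing any of them through, to feel which one is latched; then press that key firmly down and let it spring back, so that all four keys stand up. Do not press the free keys firmly, and leave the other things on the bench alone.

Things in the scene. Friction and masses are not known exactly. Their poses are not given: they have to be found in the camera images.
- key_unit: mode-key unit fixed on the bench: low white box, grey top panel, 110 (x) x 250 (y) x 38 mm high, four identical square grey keys in a row, green display strip behind them. Origin: centre of its underside; x to its back (display side), y along the row to its left end, z up. It may stand turned. Keys' centres at x = -14 mm, y = +75, +25, -25, -75 mm; panel 38 mm above the bench.
- key_1: the leftmost key (key 1): square grey cap, 30x30 mm. Origin: centre of its top face (moves with the key); axes as the unit's. The top face is 49 mm above the bench (11 mm above the panel) when the key is up, 45 mm when it is latched down.
- key_2: the second key from the left (key 2): square grey cap, 30x30 mm. Origin: centre of its top face (moves with the key); axes as the unit's. The top face is 49 mm above the bench (11 mm above the panel) when the key is up, 45 mm when it is latched down.
- key_3: the third key from the left (key 3): square grey cap, 30x30 mm. Origin: centre of its top face (moves with the key); axes as the unit's. The top face is 49 mm above the bench (11 mm above the panel) when the key is up, 45 mm when it is latched down.
- key_4: the rightmost key (key 4): square grey cap, 30x30 mm. Origin: centre of its top face (moves with the key); axes as the unit's. The top face is 49 mm above the bench (11 mm above the panel) when the key is up, 45 mm when it is latched down.
- travel_1 (a joint): travel of the leftmost key (key 1), in m: 0 = up, more as it is pressed straight down, stop at 0.008. One key (any) starts latched at 0.004. A spring lifts each key: a free one gives from 2 N on, 1 N more per mm. The latched one is hard up to 6 N; pressed to 0.0065 (about 9 N) or farther and let go, it unlatches and springs up to 0. A free key never latches.
- travel_2 (a joint): travel of the second key from the left (key 2), in m: 0 = up, more as it is pressed straight down, stop at 0.008. One key (any) starts latched at 0.004. A spring lifts each key: a free one gives from 2 N on, 1 N more per mm. The latched one is hard up to 6 N; pressed to 0.0065 (about 9 N) or farther and let go, it unlatches and springs up to 0. A free key never latches.
- travel_3 (a joint): travel of the third key from the left (key 3), in m: 0 = up, more as it is pressed straight down, stop at 0.008. One key (any) starts latched at 0.004. A spring lifts each key: a free one gives from 2 N on, 1 N more per mm. The latched one is hard up to 6 N; pressed to 0.0065 (about 9 N) or farther and let go, it unlatches and springs up to 0. A free key never latches.
- travel_4 (a joint): travel of the rightmost key (key 4), in m: 0 = up, more as it is pressed straight down, stop at 0.008. One key (any) starts latched at 0.004. A spring lifts each key: a free one gives from 2 N on, 1 N more per mm. The latched one is hard up to 6 N; pressed to 0.0065 (about 9 N) or farther and let go, it unlatches and springs up to 0. A free key never latches.
- dropper_bottle: bystander, loose on the bench: amber dropper bottle, 35 mm diameter, 103 mm tall. Origin: centre of its underside. Leave it alone.
- vial_1: bystander, loose on the bench: glass vial with a black cap, 25 mm diameter, 54 mm tall. Origin: centre of its underside. Leave it alone.
- vial_2: bystander, loose on the bench: glass vial with a blue cap, 25 mm diameter, 54 mm tall. Origin: centre of its underside. Leave it alone.
- vial_4: bystander, loose on the bench: glass vial with a red cap, 25 mm diameter, 54 mm tall. Origin: centre of its underside. Leave it alone.
- rubber_stopper: bystander, loose on the bench: orange-brown rubber stopper, 31 mm diameter, 25 mm tall. Origin: centre of its underside. Leave it alone.
- weight_100g: bystander, loose on the bench: metal calibration weight, 24 mm diameter, 42 mm tall. Origin: centre of its underside. Leave it alone.

How it is judged:
By the outcome, as a careful person would: the job done as asked, in the order asked, and still so for the second after the job is handed in, with the robot touching nothing.
It also fails if it takes over 45 s, if anything falls off the work surface, if the arm or the gripper's body presses on something with over 40 N, if the wrist force passes 120 N, or if a joint passes its speed limit or range.

## Working session

There is one attempt and no reset: what is moved stays moved. The work goes in short steps, Python scripts to look and compute and a tool call to move; the robot and the scene stay as the last step left them, time stands still between calls to the robot, and variables do not carry over. Pictures are saved under pics/ and viewed, about 8 in all and at most 12, crops included, and the job is handed in when it is done.

Besides the shell and the picture viewer there is one more tool, called as a command line: name --argument value ..., lists and objects as JSON in quotes. apply_moves: Moves the arm, as the interface text tells. Its arguments: {"type":"object","properties":{"increments":{"type":"array"}},"required":["increments"]}

```bash
mkdir -p pics; ls; cat > h.py <<'E'
import numpy as np, cv2
from scipy.spatial.transform import Rotation as R
from cell import readout, read_camera, env, nets
def K(p):
    f=240/np.tan(np.radians(p["vfov"])/2); return np.array([[f,0,p["cx"]],[0,f,p["cy"]],[0,0,1.]])
def toW(p,pt):
    Rm=cv2.Rodrigues(np.array(p["rvec"],float))[0]; return Rm.T@(np.array(pt)-np.array(p["tvec"]).ravel())
def pixW(p,uv,z):
    n=cv2.undistortPoints(np.array([[uv]],float),K(p),np.array(p["distortion"],float))[0,0]
    Rm=cv2.Rodrigues(np.array(p["rvec"],float))[0]; c=-Rm.T@np.array(p["tvec"]).ravel(); d=Rm.T@np.array([*n,1])
    return c+d*(z-c[2])/d[2]
def proj(p,X):
    return cv2.projectPoints(np.array(X,float).reshape(-1,1,3),np.array(p["rvec"],float),np.array(p["tvec"],float),K(p),np.array(p["distortion"],float))[0].reshape(-1,2)
E
python3 - <<'E'
from h import *
np.set_printoptions(precision=3,suppress=True)
s=readout.state();print(s)
for n in("top","scene"):
    p=read_camera(n);cv2.imwrite(f"pics/{n}0.png",p["img"][:,:,::-1])
    for t in("key_unit","key_1"):
        for r in nets.mark_of(p,t)[:5]:print(n,t,r["confidence"],toW(p,r["point"]))
print(env.grip_point_offset)
E
```

```text
pics
{'t': 0.0, 'joints': array([ 1.081,  0.492,  1.559, -0.   ,  1.092, -0.106]), 'qvel': array([ 0.001,  0.001, -0.001,  0.   , -0.001, -0.   ]), 'tau': array([ -0.001, -61.262, -25.818,   0.069,   0.048,  -0.   ]), 'eef_pos': array([233.869, 579.309, 214.03 ]), 'tcp_rot': array([-1.572,  0.   , -0.384]), 'ft_force': array([-0.009,  0.264,  0.022]), 'moment': array([-0.03 , -0.   ,  0.002]), 'opening': 0.9992426876020467}
top key_unit 0.74 [506.317 -82.674  -4.123]
top key_1 0.74 [ 500.365 -158.312   46.889]
top key_1 0.61 [479.314 -12.623  50.983]
top key_1 0.6 [487.84  -59.501  46.975]
top key_1 0.55 [ 493.543 -111.777   49.155]
scene key_unit 0.87 [498.005 -81.937  -0.395]
scene key_1 0.64 [472.276  -8.001  47.355]
scene key_1 0.45 [ 499.69  -154.193   42.169]
scene key_1 0.44 [482.896 -61.189  49.857]
scene key_1 0.43 [ 496.084 -111.286   49.358]
18.8
```

View pics/top0.png

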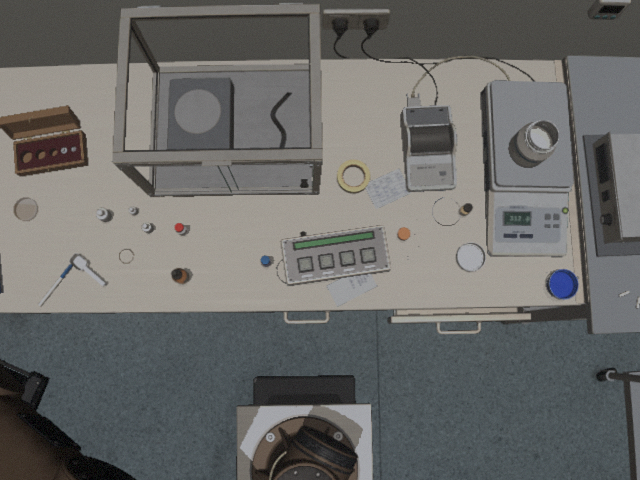

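View pics/scene0.png

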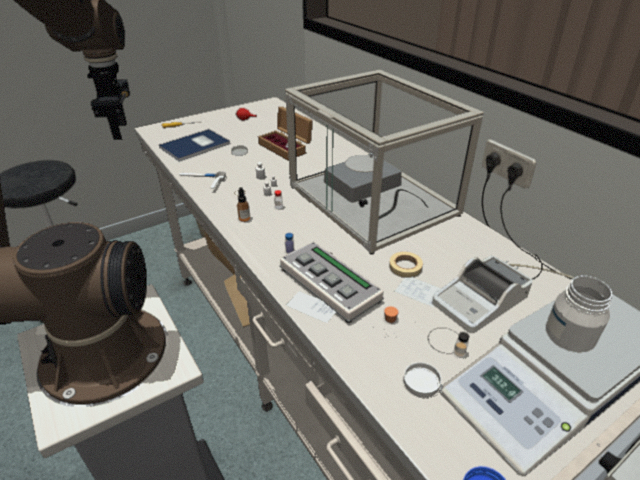

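The top picture shows the unit with keys at about (305,264), (326,261), (347,258) and (368,255), turned about +8.5°. The scene picture agrees, with the unit clear of its neighbours (blue vial left, stopper right). I'm moving toward key 1 now, closing the fingers on the way.

apply_moves --increments '[[[4.4,0,-3.4],[0,-6.1,0],0],[[4.0,0,-3.85],[0,-6.1,0],0],[[3.6,0,-4.25],[0,-6.1,0],0],[[3.1,0,-4.6],[0,-6.1,0],0],[[2.6,0,-4.9],[0,-6.1,0],0]]'

```text
t: 0.92
eef_pos: [377.9, 336.6, 213.8]
tcp_rot: [-1.57, -0.001, 0.171]
ft_force: [1.3, -0.6, 0.1]
opening: 0.531
```

apply_moves --increments '[[[0.4,0,-5.9],[0,0.9,0],0],[[0.4,0,-5.9],[0,0,0],0],[[0.4,0,-5.9],[0,0,0],0],[[0.4,0,-5.9],[0,0,0],0],[[0.4,0,-5.9],[0,0,0],0]]'

```text
t: 1.55
eef_pos: [446.7, 39.6, 214.5]
tcp_rot: [-1.57, -0.004, 0.157]
ft_force: [0.4, 1.0, -0.2]
opening: 0.025
```

```bash
python3 - <<'E'
from h import *
np.set_printoptions(precision=2,suppress=True)
s=readout.state();p=read_camera("wrist");print(s["eef_pos"],s["tcp_rot"],s["ft_force"],s["opening"])
cv2.imwrite("pics/w1.png",p["img"][:,:,::-1]); print(p["mount"])
M=np.array(p["mount"]);Rt=R.from_euler("xyz",s["tcp_rot"])
for t in("key_unit","key_1"):
    for r in nets.mark_of(p,t)[:5]:
        print(t,r["confidence"],Rt.apply((M@[*r["point"],1])[:3])+s["eef_pos"])
E
```

```text
[446.67  39.58 214.48] [-1.57 -0.    0.16] [ 0.4   1.   -0.22] 0.02515470736223059
[[   0.      0.97    0.26  -72.54]
 [  -0.     -0.26    0.97 -169.27]
 [   1.     -0.      0.     -1.12]
 [   0.      0.      0.      1.  ]]
key_unit 0.97 [500.64 -84.85  -3.97]
key_1 0.95 [ 486.38 -102.85   45.42]
key_1 0.95 [ 502.43 -157.82   46.06]
key_1 0.7 [477.8  -10.16  49.01]
key_1 0.68 [485.47 -60.78  48.65]
```

View pics/w1.png

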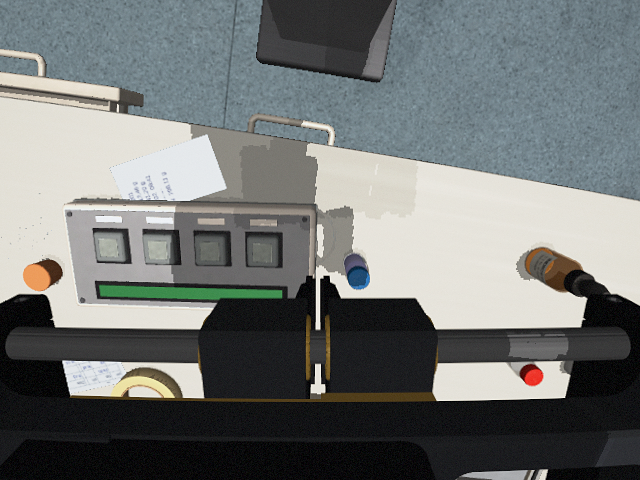

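The wrist picture, which is mirrored, shows key 1 at (263,250), key 2 at (212,248), key 3 at (161,247) and key 4 at (111,246). The fingertips are at about (318,285).

```bash
python3 - <<'E'
from h import *
np.set_printoptions(precision=2,suppress=True)
s=readout.state();p=read_camera("wrist")
M=np.array(p["mount"]);Rt=R.from_euler("xyz",s["tcp_rot"]);R0=Rt.as_matrix()
P=[]
for uv in[(263.5,250),(212,248.5),(161,247.5),(111,246)]:
    n=cv2.undistortPoints(np.array([[uv]],float),K(p),np.array(p["distortion"],float))[0,0]
    d=R0@M[:3,:3]@[*n,1];c=R0@M[:3,3]+s["eef_pos"];P.append((c+d*(49-c[2])/d[2]));print(P[-1])
P=np.array(P);v=P[0]-P[3];print(np.arctan2(-v[0],v[1]),np.linalg.norm(v),P.mean(0))
E
```

```text
[475.81  -8.57  49.  ]
[481.7  -56.81  49.  ]
[ 488.09 -105.07   49.  ]
[ 493.96 -153.24   49.  ]
0.12481048438697236 145.81176485868093 [484.89 -80.92  49.  ]
```

apply_moves --increments '[[[1.12,0,-2.62],[0,1.0,0],0],[[1.12,3.0,-2.62],[0,0,0],0],[[0,4.5,0],[0,0,0],0],[[0,4.5,0],[0,0,0],0],[[0,2.4,0],[0,0,0],0]]'

```text
t: 2.38
eef_pos: [478.7, -1.8, 68.6]
tcp_rot: [-1.571, -0.009, 0.146]
ft_force: [0.4, 0.1, 0.6]
opening: 0.004
```

```bash
python3 - <<'E'
from h import *
s=readout.state();print(s["t"],s["eef_pos"],s["tcp_rot"],s["ft_force"])
E
```

```text
2.375 [478.72788218  -1.79654782  68.5514969 ] [-1.57113072 -0.00913764  0.14588467] [0.44886168 0.08542614 0.59362251]
```

apply_moves --increments '[[[-0.27,0.5,-0.66],[0,0,0],0],[[0,0.7,0],[0,0,0],0],[[0,0.4,0],[0,0,0],0],[[0,0,0],[0,0,0],0],[[0,0,0],[0,0,0],0]]'

```text
t: 3.0
eef_pos: [477.4, -6.3, 53.0]
tcp_rot: [-1.571, -0.01, 0.15]
ft_force: [-0.6, 0.3, -0.8]
opening: 0.008
```

```bash
python3 - <<'E'
from h import *
np.set_printoptions(precision=2,suppress=True)
for i in range(3):
    s=readout.state();print(s["t"],s["eef_pos"],s["tcp_rot"],s["ft_force"]);p=read_camera("wrist")
cv2.imwrite("pics/w2.png",p["img"][:,:,::-1])
E
```

```text
3.0 [477.42  -6.28  52.98] [-1.57 -0.01  0.15] [-0.56  0.26 -0.76]
3.05 [477.42  -6.31  52.98] [-1.57 -0.01  0.15] [ 0.26  0.19 -0.06]
3.1 [477.36  -6.3   52.9 ] [-1.57 -0.01  0.15] [ 0.09 -0.89  1.11]
```

View pics/w2.png

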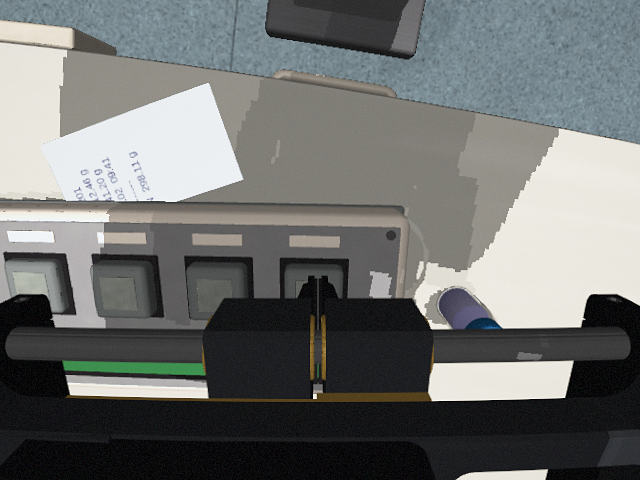

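Fingers are centred over key 1 (about (316,285)), with the blue vial well clear. First light tap, to about 47.5 mm.

apply_moves --increments '[[[0,0.3,-0.15],[0,0,0],0],[[0,0.2,0],[0,0,0],0],[[0,0.05,0],[0,0,0],0],[[0,0,0],[0,0,0],0],[[0,0,0],[0,0,0],0]]'

```text
t: 3.78
eef_pos: [477.8, -8.0, 47.4]
tcp_rot: [-1.571, -0.01, 0.15]
ft_force: [-0.8, -0.2, 3.2]
opening: 0.001
```

```bash
cat > f.py <<'E'
from h import *
np.set_printoptions(precision=2,suppress=True)
F=[]
for i in range(6):
    s=readout.state();F.append(s["ft_force"]);read_camera("wrist")
F=np.array(F);print(s["t"],s["eef_pos"],s["tcp_rot"],F.mean(0),F[:,2])
E
python3 f.py
```

```text
4.025 [477.78  -8.04  47.36] [-1.57 -0.01  0.15] [-0.51 -0.15  3.55] [3.22 3.96 3.48 3.73 4.2  2.72]
```

apply_moves --increments '[[[0,-0.8,0],[0,0,0],0],[[-0.1,0,-2.5],[0,0,0],0],[[0,0,-2.5],[0,0,0],0],[[0,0,0],[0,0,0],0],[[0,0,0],[0,0,0],0]]'

```text
t: 4.7
eef_pos: [484.1, -58.1, 56.7]
tcp_rot: [-1.571, -0.01, 0.15]
ft_force: [0.2, 1.4, -0.0]
opening: 0.006
```

apply_moves --increments '[[[0,0.5,0],[0,0,0],0],[[0,0.25,0],[0,0,0],0],[[0,0.15,0],[0,0,0],0],[[0,0,0],[0,0,0],0],[[0,0,0],[0,0,0],0]]'

```text
t: 5.32
eef_pos: [484.1, -56.7, 47.4]
tcp_rot: [-1.571, -0.01, 0.153]
ft_force: [-1.1, -0.6, 3.6]
opening: 0.005
```

```bash
python3 f.py
```

```text
5.575 [484.06 -56.75  47.39] [-1.57 -0.01  0.15] [-0.76 -1.4   3.9 ] [3.58 4.9  3.83 3.48 3.99 3.63]
```

Key 2 is free too, reading 3.9 N at 47.4 mm. Next is key 3.

apply_moves --increments '[[[0,-0.8,0],[0,0,0],0],[[-0.1,0,-2.55],[0,0,0],0],[[0,0,-2.55],[0,0,0],0],[[0,0,0],[0,0,0],0],[[0,0,0],[0,0,0],0]]'

```text
t: 6.25
eef_pos: [490.5, -107.3, 56.7]
tcp_rot: [-1.57, -0.009, 0.153]
ft_force: [0.5, 0.0, -0.1]
opening: 0.004
```

apply_moves --increments '[[[0,0.5,0],[0,0,0],0],[[0,0.25,0],[0,0,0],0],[[0,0.15,0],[0,0,0],0],[[0,0,0],[0,0,0],0],[[0,0,0],[0,0,0],0]]'

```text
t: 6.88
eef_pos: [490.4, -105.8, 47.5]
tcp_rot: [-1.571, -0.009, 0.155]
ft_force: [-0.9, -1.3, 2.9]
opening: 0.003
```

```bash
python3 f.py
```

```text
7.125 [ 490.44 -105.75   47.42] [-1.57 -0.01  0.15] [-1.17 -1.45  3.21] [2.93 3.85 3.17 2.52 2.87 3.91]
```

Key 3 is free as well, reading 3.2 N. Key 4 should be the latched one, but I'll tap it the same way to confirm.

apply_moves --increments '[[[0,-0.8,0],[0,0,0],0],[[-0.05,0,-2.6],[0,0,0],0],[[0,0,-2.6],[0,0,0],0],[[0,0,0],[0,0,0],0],[[0,0,0],[0,0,0],0]]'

```text
t: 7.8
eef_pos: [497.7, -157.1, 56.6]
tcp_rot: [-1.569, -0.009, 0.155]
ft_force: [0.5, 0.1, -0.4]
opening: 0.003
```

apply_moves --increments '[[[0,0.5,0],[0,0,0],0],[[0,0.25,0],[0,0,0],0],[[0,0.15,0],[0,0,0],0],[[0,0,0],[0,0,0],0],[[0,0,0],[0,0,0],0]]'

```text
t: 8.43
eef_pos: [497.4, -155.0, 46.9]
tcp_rot: [-1.569, -0.008, 0.157]
ft_force: [-0.1, -0.1, -0.2]
opening: 0.004
```

```bash
python3 f.py
```

```text
8.675 [ 497.4  -155.14   46.95] [-1.57 -0.01  0.16] [ 0.01 -0.07 -0.19] [-0.24  0.24 -1.04 -0.64  0.83 -0.3 ]
```

No contact at 46.9 mm, so key 4 is not standing up. I'll go down in small steps to feel its latched top at 45 mm.

apply_moves --increments '[[[0,0.15,-0.1],[0,0,0],0],[[0,0.05,0],[0,0,0],0],[[0,0,0],[0,0,0],0],[[0,0,0],[0,0,0],0],[[0,0,0],[0,0,0],0]]'

```text
t: 9.35
eef_pos: [497.6, -156.2, 45.6]
tcp_rot: [-1.569, -0.008, 0.157]
ft_force: [-0.9, -0.5, 1.8]
opening: 0.006
```

```bash
python3 f.py
```

```text
9.6 [ 497.62 -156.16   45.53] [-1.57 -0.01  0.16] [-0.4   0.29  2.66] [1.84 2.41 2.62 2.35 2.97 3.74]
```

Key 4 is hard at about 45.5 mm, so it is the latched one. Pressing it firmly.

apply_moves --increments '[[[0,0.15,0],[0,0,0],0],[[0,0.15,0],[0,0,0],0],[[0,0.1,0],[0,0,0],0],[[0,0.05,0],[0,0,0],0],[[0,0,0],[0,0,0],0]]'

```text
t: 10.28
eef_pos: [497.6, -156.1, 42.4]
tcp_rot: [-1.569, -0.009, 0.157]
ft_force: [-2.0, 0.7, 9.3]
opening: 0.003
```

```bash
python3 f.py
```

```text
10.525 [ 497.65 -156.17   42.38] [-1.57 -0.01  0.16] [-1.96  1.29  8.55] [9.26 8.29 7.75 7.93 9.38 8.69]
```

apply_moves --increments '[[[0,0.07,0],[0,0,0],0],[[0,0.05,0],[0,0,0],0],[[0,0,0],[0,0,0],0],[[0,0,0],[0,0,0],0],[[0,0,0],[0,0,0],0]]'

```text
t: 11.2
eef_pos: [497.6, -156.2, 42.8]
tcp_rot: [-1.57, -0.01, 0.157]
ft_force: [-0.9, 1.8, 7.5]
opening: 0.007
```

```bash
python3 f.py
```

```text
11.45 [ 497.65 -156.16   42.81] [-1.57 -0.01  0.16] [-1.58  1.26  7.99] [7.53 8.51 7.73 8.66 7.65 7.88]
```

Zero rows let the arm relax upward, so I'm keeping a small downward command going.

apply_moves --increments '[[[0,0.12,0],[0,0,0],0],[[0,0.1,0],[0,0,0],0],[[0,0.08,0],[0,0,0],0],[[0,0.06,0],[0,0,0],0],[[0,0.06,0],[0,0,0],0]]'

```text
t: 12.12
eef_pos: [497.6, -156.1, 41.2]
tcp_rot: [-1.571, -0.011, 0.158]
ft_force: [-3.2, 1.9, 12.6]
opening: 0.008
```

```bash
python3 f.py
```

```text
12.375 [ 497.65 -156.16   41.23] [-1.57 -0.01  0.16] [-3.02  1.58 13.38] [12.55 13.59 13.5  12.81 13.46 14.35]
```

Key 4 is pressed through, reading 13 N at 41.2 mm. Releasing straight up.

apply_moves --increments '[[[0,-0.5,0],[0,0,0],0],[[0,-1.5,0],[0,0,0],0],[[0,-4.0,0],[0,0,0],0],[[0,-4.0,0],[0,0,0],0],[[0,-3.0,0],[0,0,0],0]]'

```text
t: 13.05
eef_pos: [495.4, -156.3, 174.8]
tcp_rot: [-1.569, -0.008, 0.158]
ft_force: [-0.6, -0.6, -0.1]
opening: 0.006
```

apply_moves --increments '[[[0,0,3],[0,0,0],0],[[-2,0,4.5],[0,0,0],0],[[-2,0,0],[0,0,0],0],[[0,0,0],[0,0,0],0],[[0,0,0],[0,0,0],0]]'

```text
t: 13.68
eef_pos: [444.5, -87.4, 179.3]
tcp_rot: [-1.573, -0.015, 0.157]
ft_force: [0.1, 0.3, 0.2]
opening: 0.005
```

```bash
python3 - <<'E'
from h import *
s=readout.state();p=read_camera("wrist");print(s["t"],s["eef_pos"],s["ft_force"])
cv2.imwrite("pics/w3.png",p["img"][:,:,::-1])
E
```

```text
13.675 [444.53383304 -87.37240244 179.30058335] [0.12783994 0.3430158  0.22082323]
```

View pics/w3.png

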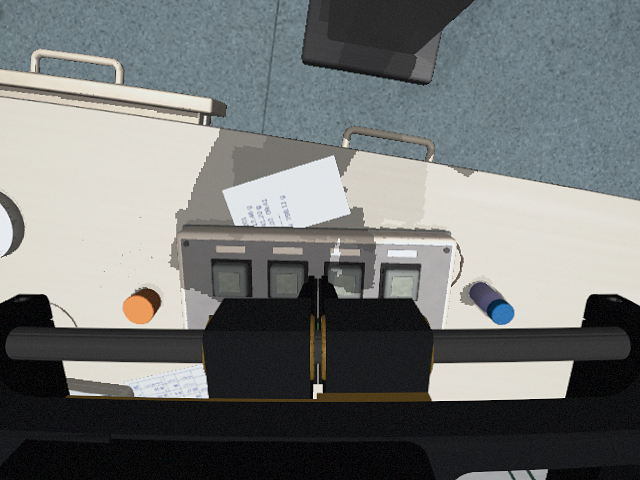

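```bash
python3 - <<'E'
from h import *
p=read_camera("scene");cv2.imwrite("pics/scene1.png",p["img"][:,:,::-1])
a=cv2.imread("pics/scene0.png");b=cv2.imread("pics/scene1.png")
print(proj(p,[[477,-8.7,49],[484,-58.3,49],[491,-107.8,49],[498,-157.3,49],[498,-157.3,45]]))
f=lambda i:cv2.resize(i[235:325,270:390],None,fx=5,fy=5,interpolation=cv2.INTER_CUBIC)[:,:]
o=np.hstack([f(a),f(b)]);o=cv2.resize(o,(800,int(o.shape[0]*800/o.shape[1])));cv2.imwrite("pics/cmp.png",o)
E
```

```text
[[303.96637556 256.30668838]
 [317.54461349 266.28644158]
 [331.84775449 276.78933408]
 [346.95518419 287.87874746]
 [346.90173713 289.21261539]]
```

View pics/cmp.png

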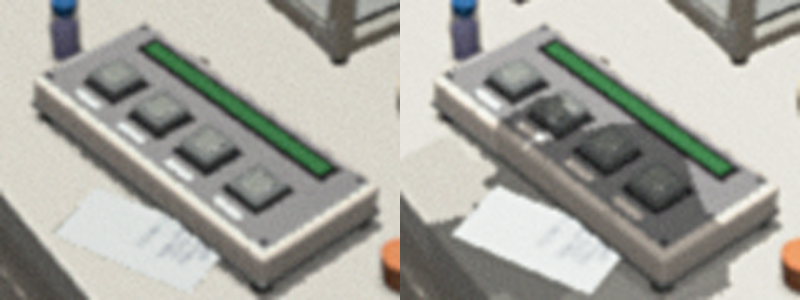

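The arm's shadow spoils the comparison, so I'm moving the arm back towards its start side.

apply_moves --increments '[[[0,-2,5.5],[0,0,0],0],[[0,-1,5.8],[0,0,0],0],[[0,0,6],[0,0,0],0],[[0,0,6],[0,0,0],0],[[0,0,6],[0,0,0],0]]'

```text
t: 14.4
eef_pos: [402.4, 206.7, 209.2]
tcp_rot: [-1.573, -0.016, 0.146]
ft_force: [1.2, -0.6, 0.1]
opening: 0.001
```

apply_moves --increments '[[[0,0,6],[0,5,0],0],[[0,0,6],[0,5,0],0],[[0,0,6],[0,5,0],0],[[0,0,6],[0,5,0],0],[[0,0,4],[0,5,0],0]]'

```text
t: 15.02
eef_pos: [407.7, 496.9, 208.5]
tcp_rot: [-1.566, -0.016, -0.302]
ft_force: [0.8, -0.5, 0.4]
opening: 0.004
```

```bash
python3 - <<'E'
from h import *
print(readout.state()["eef_pos"])
p=read_camera("scene");cv2.imwrite("pics/scene2.png",p["img"][:,:,::-1])
g=lambda n:cv2.imread(n,0).astype(np.float32)
a=g("pics/scene0.png");b=g("pics/scene2.png")
for x,y in[(304,257),(318,267),(332,277),(347,289)]:
    s=np.s_[y-8:y+9,x-9:x+10]
    print(cv2.phaseCorrelate(a[s].astype(float),b[s].astype(float),cv2.createHanningWindow((19,17),cv2.CV_64F)),np.abs(a[s]-b[s]).mean(), a[s].mean(),b[s].mean())
A=cv2.imread("pics/scene0.png");B=cv2.imread("pics/scene2.png")
f=lambda i:cv2.resize(i[245:305,290:365],(400,320),interpolation=cv2.INTER_CUBIC)
cv2.imwrite("pics/cmp2.png",np.hstack([f(A),f(B)]))
E
```

```text
[407.67278641 496.86416945 208.46248455]
((0.12302449063072274, 0.037759904077187656), 1.1373107285710793) 2.5479877 129.35913 130.36533
((0.2228777493576377, -0.04651393011650562), 1.0244808656178488) 2.8978329 119.13932 120.12384
((0.023275710441858166, 0.301055354199784), 1.0660936999569641) 2.7925696 118.80805 119.94118
((-0.08786224471675652, -0.4495509025761599), 0.9283129159203521) 9.634675 126.28173 120.975235
```

View pics/cmp2.png

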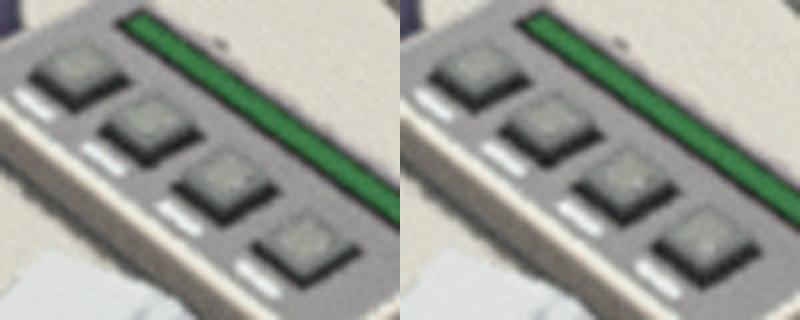

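Compared with the first picture, key 4 now stands higher: it has a taller dark side, has shifted upward, and looks like the other three. Only its image patch changed. Handing in.

```bash
python3 -c "
from cell import env;print(env.job_done())"
```

```text
the job is handed in; nothing more can be done
None
```

Key 4, the rightmost, was the latched one. I pressed it firmly and it sprang back, so all four keys now stand up. I handed the job in at about 15 s of robot time.

- **Taps, left to right with closed fingers:** keys 1, 2 and 3 were free, giving 3.6, 3.9 and 3.2 N at about 47.4 mm. Key 4 gave no contact at 46.9 mm and then felt hard at 45.5 mm with 2.7 N.
- **Firm press on key 4:** the first push reached only about 42.4 mm and 8.6 N, which was marginal, and the arm then eased off slightly. I pushed further without lifting, down to 41.2 mm and 13 N, then released straight up.
- **Last check:** in before and after pictures from the scene camera, only key 4's patch changed. It now stands as high as the others, although the shift was only about 0.5 px. I did not tap it again to confirm.
- **Other things on the bench:** I did not touch any of them. The arm was clear of everything when I handed in.

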